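# Put the change gears away in the gear drawer

### The job

Pull the gear drawer of the blue cabinet right out to its stop, slide its divider back as far as you need to make room, and put every change gear that is lying on the bench into the front lane in one row, each flat with its hub up, between the white end block and the divider. Then push the divider along against the gears until you feel the whole row close up firmly against the end block, leave it there, and push the drawer fully home; leave the other things on the bench where they are.

Things in the scene. Friction and masses are not known exactly. Their poses are not given: they have to be found in the camera images.
- gear_drawer (a joint): how far the gear drawer is out, m: 0 is fully home (front against the cabinet), 0.17 is at its stop. It starts 0 to 15 mm out, slides level towards the robot along the cabinet's -x axis with about 2.5 N of friction, stays where it is left; firm stops at both ends
- drawer_handle (a point): middle of the drawer's bar handle: level steel bar, 11 mm in diameter, 130 mm long, along the drawer front; its axis is 35 mm off the front face, 33 mm below the cabinet's top and 175 mm above the bench; x points into the cabinet, y to the left along the bar
- lane (a point): centre of the floor (its upper face, 135 mm above the bench) of the gear lane, the front compartment of the drawer; moves with it; x into the cabinet, y left along the lane. The lane is 70 mm deep (x), 340 mm long (y), walls 36 mm high, so lower gears in with the fingers in line along it; the end block fills its last 10 mm at the right. Clear of the cabinet when the drawer is at its stop
- end_block (a point): low white plastic block, 10 mm thick and 14 mm tall, fixed across the right (-y) end of the lane; the row of gears starts at its left face, 160 mm to the right of the lane's centre. This point: bottom middle of that left face, on the lane's floor; axes as lane
- divider (a joint): position of the sliding divider along the lane, m: 0 at the lane's left end (its middle 163 mm left of the lane's centre), grows as it moves right, towards the end block, to 0.26. Slides with about 3 N of friction and stays where it is left; starts 0.06 to 0.24. Gears cannot pass it
- divider_top (a point): middle of the top edge of the divider: an upright aluminium plate across the lane, 8 mm thick (y), 67 mm wide (x), its top 56 mm above the lane's floor, so 16 mm above the gears; can be pinched by the top edge from above, fingers left and right; axes as lane
- gear_cabinet: navy-blue steel cabinet, 386 mm wide, 280 mm deep, 208 mm tall: one wide drawer at the top, below it an open shelf of larger gears that are not part of the job. Origin: on the bench, straight below the middle of the closed drawer's front face; x points away from the robot. Fixed, but stands differently at each start
- gear_1: dark steel change gear, 0.27 to 0.41 kg, lying flat, hub up, on the bench left of the cabinet: toothed rim 56 mm across and 16 mm thick, round hub 28 mm across standing 24 mm above the rim (40 mm in all). Origin: centre of the underside, z up along the hub. Grip by the hub, fingertips just above the rim. May be absent
- gear_2: as gear_1; may be absent
- gear_3: as gear_1; may be absent
- gear_4: as gear_1; may be absent
- gear_5: as gear_1; may be absent
- gear_6: as gear_1; may be absent
- bearing: bright ball bearing, 62 mm across and 18 mm tall, among the gears but not a gear: a bystander; origin: centre of the underside
- hex_key: L-shaped hex key, 160 mm long, 8 mm thick, lying between the gears, a bystander; origin on its underside
- wrench: open-ended wrench, 200 mm long, lying nearer the robot than the gears, a bystander; origin on its underside
- hammer: hammer, 280 mm long, lying to the left of the gears, a bystander; origin on its underside
- caliper: slide caliper, 230 mm long, 10 mm thick, in front of the cabinet near the robot, a bystander; origin on its underside
- oil_bottle: white bottle, 56 mm across, 150 mm tall, nearer the robot at the far left, a bystander; origin on its underside
- shaft_collar: bright steel collar, 44 mm across, 16 mm tall, near the robot, a bystander; origin on its underside
There are look-alikes about, which are no part of the job. What is shaped like the gear_1 but orange or purple is not meant.

How it is judged:
On the way, in this order (a step that is already met when the one before it is completed fails the run):
1. the drawer is pulled out to its stop (value of joint gear_drawer above 0.164 m), for 0.2 s.
2. with the drawer out and all gears flat in the lane, the divider is up against the gears and presses the row against the end block with over 3 N (x of gear_1 in the frame of lane between -0.02 and 0.02 m and y of each of gear_1, gear_2, gear_3, gear_4, gear_5, gear_6 in the frame of lane above -0.17 m and z of each of gear_1, gear_2, gear_3, gear_4, gear_5, gear_6 in the frame of lane below 0.01 m and angle between each of gear_1, gear_2, gear_3, gear_4, gear_5, gear_6's own z axis and vertical below 0.15 rad and y of each of gear_1, gear_2, gear_3, gear_4, gear_5, gear_6 in the frame of divider_top below -0.02 m and x of gear_2 in the frame of lane between -0.02 and 0.02 m and x of gear_3 in the frame of lane between -0.02 and 0.02 m and x of gear_4 in the frame of lane between -0.02 and 0.02 m and x of gear_5 in the frame of lane between -0.02 and 0.02 m and x of gear_6 in the frame of lane between -0.02 and 0.02 m and y of any of gear_1, gear_2, gear_3, gear_4, gear_5, gear_6 in the frame of divider_top above -0.038 m and value of joint gear_drawer above 0.1 m and contact force between gear_drawer_c0 and anything else above 3 N), for 0.1 s.
At the end, for the whole second after the job is handed in: every gear present lies flat (within 0.15 rad), hub up, on the floor of the drawer's front lane between end block and divider, at rest; the divider stands within 6 mm of the nearest gear; the drawer is home to within 6 mm (x of gear_1 in the frame of lane between -0.02 and 0.02 m and y of each of gear_1, gear_2, gear_3, gear_4, gear_5, gear_6 in the frame of lane above -0.17 m and z of each of gear_1, gear_2, gear_3, gear_4, gear_5, gear_6 in the frame of lane below 0.01 m and angle between each of gear_1, gear_2, gear_3, gear_4, gear_5, gear_6's own z axis and vertical below 0.15 rad and y of each of gear_1, gear_2, gear_3, gear_4, gear_5, gear_6 in the frame of divider_top below -0.02 m and x of gear_2 in the frame of lane between -0.02 and 0.02 m and x of gear_3 in the frame of lane between -0.02 and 0.02 m and x of gear_4 in the frame of lane between -0.02 and 0.02 m and x of gear_5 in the frame of lane between -0.02 and 0.02 m and x of gear_6 in the frame of lane between -0.02 and 0.02 m and y of any of gear_1, gear_2, gear_3, gear_4, gear_5, gear_6 in the frame of divider_top above -0.038 m and value of joint gear_drawer below 0.006 m and linear speed of each of gear_1, gear_2, gear_3, gear_4, gear_5, gear_6 below 0.03 m/s); the robot touches nothing.
It fails at once if a bystander (bearing, hex key, wrench, hammer, caliper, oil bottle, shaft collar) is knocked more than 6 cm from its place (distance of any of bearing, hex_key, wrench, hammer, caliper, oil_bottle, shaft_collar from where it was at the start of the episode above 0.06 m).
Of gear_1, gear_2, gear_3, gear_4, gear_5, gear_6 only 3 to 5 are there at a start; the rules pass over those that are not, and their reading is None.
At some moment in a run one of gear_1, gear_2, gear_3, gear_4, gear_5, gear_6 may be knocked a few centimetres aside while the robot is not near it.
It also fails if it takes over 210 s, if anything falls off the work surface, if the arm or the gripper's body presses on something with over 40 N, if the wrist force passes 120 N, or if a joint passes its speed limit or range.

### The arm

A 7-joint arm with a two-finger parallel gripper is mounted at the origin on the work surface. World frame = base frame: x ahead of the robot, y to its left, z up, the work surface at z = 0. Lengths are in m, angles in rad, forces in N, time in s.
With the tool pointing down it reaches from about 0.425 to 0.925 m from the base axis. Payload 6.8 kg.
Tool frame: the origin (TCP) lies between the finger pads; the fingertips stand r.tcp_to_tips ahead of it and the grasp point (between the pads) is the TCP (r.tcp_to_tips is the distance from the TCP to the fingertips, in m); z points along the fingers, y is the line along which they close (so a half turn about z gives the same grasp; the last joint's range is limited). The gripper opens to 85 mm and grips with 20 to 120 N. Pads are 22 mm wide; open, the fingers measure 114 mm over their backs; the gripper's body (76 mm by 85 mm) begins 54 mm behind the grasp point. The pads swing forward as they close: fully open they stand 13 mm farther back than shut.
Start: joints at [1.179, 0.477, 0.022, 1.555, -0.011, 1.109, -0.083], TCP at [0.189, -0.648, 0.25] pointing down, gripper open.
Joint ranges: [-2.96, 2.96], [-0.34, 2.1], [-1.41, 1.46], [0.24, 2.44], [-1.37, 4.51], [0.17, 1.92], [-2.96, 2.96]. Speed limits (rad/s): [2.39, 2.39, 3.14, 3.14, 3.14, 3.14, 3.14].

### API

Orientations are given as a rotation vector (axis times angle).
In Python, from bench import r gives the robot as it stands.
- The arm moves only by the tool servo_tool, never from a script. Its argument "commands" is a list of rows, each a list of 2 entries, a list of its own where there are three numbers: the shift along the tool's x, y, z normalised to -1 to 1, where 1 is 250 mm, then the turn, a rotation vector about the tool's x, y, z normalised to -1 to 1, where 1 is 90 degrees. In form: [[[dx, dy, dz], [ax, ay, az]], ...]. A call has 1 to 20 rows; each row is the pose to reach, as a shift and turn from the pose commanded when the call began, along the tool's axes at that moment; what a row does not reach only later rows make up. A row lasts 1/10 s, in which the tool goes at most 50 mm and 8.59 degrees, less where a joint would pass 70% of its speed; a pose out of reach is approached as far as the arm can. A call with a number of a shift or a turn outside -1 to 1 is refused whole. A call with a gripper value outside its range is refused whole. "claw" is the closure, from 0 (fully open) to 1 (shut), set as the call begins (left out, the last holds). The fingers move at their own pace and stop on an object; "squeeze" is the grip in N (left out, the last holds). Time passes only in rows, so rows that repeat a pose let the fingers close. It gives the time, the measured TCP pose, the force, the opening and the grip force at its end, in the units of the state.
- r.get_obs(): the state, without advancing time (a new reading comes with each control period).
- r.grab_frame(name): name is "side" or "top" or "wrist"; returns (picture, depth): 384x512x3 uint8, red, green, blue; 384x512 float32, m along the optical axis (not along the pixel's ray), 0 where there is no reading.
- r.camera_model(name): a dict with "fx", "fy", "cx", "cy" (pixels), "extrinsics" (4x4, takes a point from camera to world coordinates); the wrist camera has in their place "hand_eye" (4x4, takes a point from camera to tool coordinates, whose origin is the TCP and whose axes are the flange's). Camera axes: x right, y down, z forward; pixel columns grow to the right and rows downward; lengths in m; the calibration is good to about 2 mm. The wrist camera is an equidistant fisheye: a pixel r from the principal point sees the ray r / f radians off the axis. A picture is of the moment at which its call begins: read the wrist's pose just before it. camera_model takes no time and is no camera call.
- r.hand_in(): hands the job in; it is judged then, once.
Trained networks look in the newest picture that a camera, given by its name, has taken for a name from the list of things; names that differ only in an ending like _2 or _b are one class to them, and where a whole thing is asked for, a point or a joint stands for the part that bears it (a point fixed in the world has none). Each returns a list of dicts, best first, with "confidence" (0 to 1); they miss things now and then, are a little off and sometimes report something else, mostly with a low value. They report only what shows in the picture. A call takes as long as a camera call. They do not tell look-alikes from the thing itself.
- r.boxes_of(camera, target): "uv" ([column, row] in pixels, amid what is visible of it).
- r.mark_of(camera, target): "uv" ([column, row] in pixels: a listed point, or the origin of a listed thing).
The state is a dict: "clock": time; "joints": joint angles; "qvel": joint speeds; "tau": joint torques, N m; "tcp_pos": TCP position; "orientation": TCP orientation; "contact_force": force on the tool from outside, world axes, zero at the start; "moment": the same for the moment, N m; "grip_width": finger opening in m; "gripper_force": force on a finger pad.
Only numpy, scipy, OpenCV 4.12 (cv2) and the standard library are available. Lean on these libraries where they do the work, as an engineer would, in place of code of your own. Each camera call takes 0.05 s, during which the arm holds its last target. There are 200 camera calls.

## Working session

There is one attempt and no reset: what is moved stays moved. The work goes in short steps, Python scripts to look and compute and a tool call to move; the robot and the scene stay as the last step left them, time stands still between calls to the robot, and variables do not carry over. Pictures are saved under pics/ and viewed, at most 14 in all, crops included, and the job is handed in when it is done.

Besides the shell and the picture viewer there is one more tool, called as name(argument=value, ...), one argument or row to a line, values as JSON. servo_tool: Moves the arm, as the interface text tells. Scaled input: -1 to 1 covers 250 mm each way for a shift and 90 degrees each way for a turn. Its arguments: {"type":"object","properties":{"commands":{"type":"array"},"claw":{"type":"number"},"squeeze":{"type":"number"}},"required":["commands"]}

```bash
ls; mkdir -p pics
cat > h.py <<'E'
from bench import r
import numpy as np, cv2
from scipy.spatial.transform import Rotation as R
def world(cam,uv,depth=None,z=None):
    m=r.camera_model(cam);T=np.array(m["extrinsics"])
    d=np.array([(uv[0]-m["cx"])/m["fx"],(uv[1]-m["cy"])/m["fy"],1.])
    if z is not None:
        w=T[:3,:3]@d; s=(z-T[2,3])/w[2]; return T[:3,3]+s*w
    return T[:3,:3]@(d*depth)+T[:3,3]
def proj(cam,p):
    m=r.camera_model(cam);T=np.linalg.inv(np.array(m["extrinsics"]));q=T[:3,:3]@p+T[:3,3]
    return np.array([m["fx"]*q[0]/q[2]+m["cx"],m["fy"]*q[1]/q[2]+m["cy"]])
E
python3 - <<'E'
from h import *
o=r.get_obs();print({k:np.round(v,3) for k,v in o.items()},r.tcp_to_tips)
for c in("top","side"):
    im,d=r.grab_frame(c);cv2.imwrite(f"pics/{c}0.png",im[...,::-1]);np.save(f"{c}0.npy",d)
    m=r.camera_model(c);print(c,m["fx"],np.round(m["extrinsics"],3).tolist())
    for t in("gear_1","drawer_handle","lane","end_block","divider_top","gear_cabinet","bearing"):
        for e in r.mark_of(c,t):
            u=e["uv"];dd=d[int(np.clip(u[1],0,383)),int(np.clip(u[0],0,511))]
            print(t,np.round(u),round(e["confidence"],2),np.round(world(c,u,dd),3))
E
```

```text
pics
{'clock': np.float64(0.0), 'joints': array([ 1.179,  0.478,  0.022,  1.556, -0.012,  1.109, -0.083]), 'qvel': array([ 0.001, -0.002, -0.001,  0.   , -0.001,  0.   ,  0.002]), 'tau': array([-0.0000e+00, -5.9645e+01,  1.6080e+00, -2.8119e+01,  1.2000e-02,
        9.0000e-03, -0.0000e+00]), 'tcp_pos': array([ 0.189, -0.647,  0.249]), 'orientation': array([-3.108e+00, -4.440e-01,  1.000e-03]), 'contact_force': array([-0.583,  0.18 , -0.594]), 'moment': array([-0.009,  0.016, -0.008]), 'gripper_force': np.float64(0.0), 'grip_width': np.float64(0.085)} 0.019
top 376.7982562759313 [[0.013, -0.974, 0.228, 0.292], [-1.0, -0.012, 0.005, 0.093], [-0.002, -0.228, -0.974, 1.199], [0.0, 0.0, 0.0, 1.0]]
gear_1 [263. 211.] 0.81 [0.502 0.065 0.042]
gear_1 [230. 188.] 0.72 [0.574 0.171 0.038]
gear_1 [165. 227.] 0.68 [0.449 0.367 0.038]
gear_1 [252. 158.] 0.57 [0.675 0.102 0.039]
gear_1 [219. 163.] 0.54 [0.663 0.208 0.017]
drawer_handle [350. 179.] 0.81 [ 0.621 -0.223 -0.   ]
lane [339. 160.] 0.68 [ 0.642 -0.158  0.136]
lane [193. 223.] 0.63 [0.464 0.284 0.018]
lane [231. 187.] 0.17 [0.577 0.167 0
[... 505 characters left out ...]
8.] 0.85 [0.458 0.394 0.017]
gear_1 [227. 234.] 0.84 [0.57  0.187 0.015]
gear_1 [256. 212.] 0.7 [0.505 0.084 0.016]
gear_1 [189. 236.] 0.64 [0.673 0.22  0.016]
gear_1 [199. 215.] 0.52 [0.67  0.126 0.015]
drawer_handle [249. 122.] 0.76 [ 0.636 -0.456 -0.001]
drawer_handle [226. 233.] 0.55 [0.572 0.187 0.016]
end_block [238. 108.] 0.66 [ 0.647 -0.32   0.135]
divider_top [252. 297.] 0.69 [0.458 0.395 0.023]
divider_top [227. 112.] 0.37 [ 0.648 -0.163  0.205]
gear_cabinet [239. 164.] 0.77 [ 0.613 -0.17  -0.   ]
gear_cabinet [238. 108.] 0.34 [ 0.649 -0.32   0.136]
bearing [257. 266.] 0.84 [0.463 0.289 0.017]
bearing [297. 329.] 0.49 [0.339 0.472 0.037]
bearing [225. 234.] 0.28 [0.575 0.188 0.014]
```

View pics/top0.png

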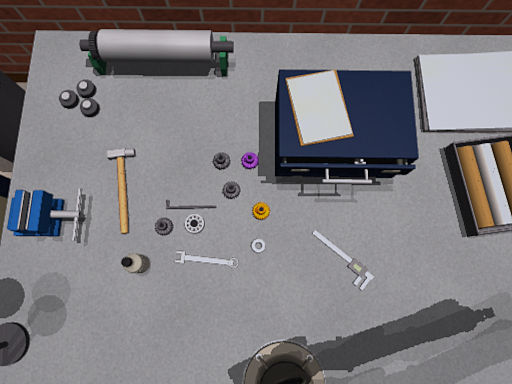

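View pics/side0.png

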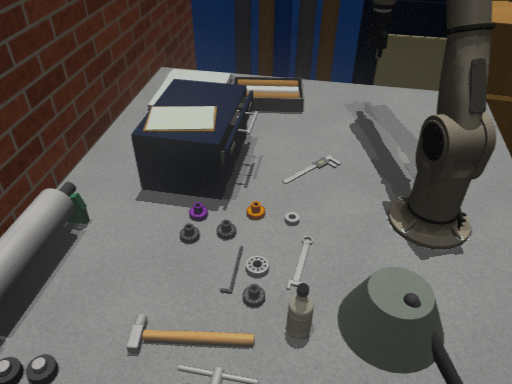

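The three dark gears are at top px (221,160), (231,189) and (164,226). The purple (250,160) and orange (261,210) ones are look-alikes. The cabinet's drawer handle is near (347,181). Next I measure the geometry from depth.

```bash
cat >> h.py <<'E'
def cloud(cam,d):
    m=r.camera_model(cam);T=np.array(m["extrinsics"])
    v,u=np.mgrid[0:d.shape[0],0:d.shape[1]]
    P=np.stack([(u-m["cx"])/m["fx"]*d,(v-m["cy"])/m["fy"]*d,d],-1)
    return P@T[:3,:3].T+T[:3,3]
E
python3 - <<'E'
from h import *
d=np.load("top0.npy");P=cloud("top",d)
im=cv2.imread("pics/top0.png")
reg=np.zeros(d.shape,bool);reg[60:190,265:425]=1
m=reg&(abs(P[...,2]-.208)<.012)
q=P[m][:,:2].astype(np.float32)
rc=cv2.minAreaRect(q);print(m.sum(),rc,np.round(cv2.boxPoints(rc),3).tolist(), np.median(P[m][:,2]))
m=reg&(abs(P[...,2]-.175)<.03)&(P[...,0]<.62);m[:165]=0
ys,xs=np.where(m)
for y,x in list(zip(ys,xs))[::6]: print((x,y),np.round(P[y,x],3),im[y,x],end=';')
print()
for g in [(221,160),(231,189),(164,226),(68,98),(85,87)]:
    w=P[g[1]-12:g[1]+13,g[0]-12:g[0]+13].reshape(-1,3)
    h=w[(w[:,2]>.028)]; b=w[(w[:,2]>.008)]
    print(g,len(h),h.mean(0).round(3) if len(h) else 0,(h.min(0)+h.max(0))/2 if len(h) else 0,b.min(0).round(3),b.max(0).round(3))
big=np.hstack([cv2.resize(im[140:240,140:275],(540,400),interpolation=2)])
b2=cv2.resize(im[60:200,265:425],(480,420),interpolation=2)[:400]
b3=cv2.resize(im[75:125,50:110],(240,200),interpolation=2)
cv2.imwrite("pics/z.png",np.hstack([b2,cv2.resize(big,(320,237)) if 0 else np.vstack([cv2.resize(big,(270,200)),cv2.resize(b3,(270,200))])]))
E
```

```text
11996 ((0.7500520944595337, -0.16759750247001648), (0.3860413432121277, 0.2935463488101959), 89.90237426757812) [[0.6029999852180481, -0.36000001430511475], [0.8960000276565552, -0.3610000014305115], [0.8970000147819519, 0.02500000037252903], [0.6039999723434448, 0.026000000536441803]] 0.20947685530685228
(np.int64(280), np.int64(165)) [0.605 0.022 0.194] [61 40 33];(np.int64(286), np.int64(165)) [0.606 0.005 0.191] [98 69 59];(np.int64(292), np.int64(165)) [ 0.605 -0.012  0.194] [99 70 58];(np.int64(298), np.int64(165)) [ 0.606 -0.028  0.194] [92 64 53];(np.int64(304), np.int64(165)) [ 0.607 -0.045  0.192] [90 63 51];(np.int64(310), np.int64(165)) [ 0.607 -0.062  0.19 ] [88 61 50];(np.int64(316), np.int64(165)) [ 0.607 -0.079  0.19 ] [85 59 48];(np.int64(322), np.int64(165)) [ 0.607 -0.095  0.192] [85 56 47];(np.int64(328), np.int64(165)) [ 0.607 -0.112  0.193] [85 56 46];(np.int64(334), np.int64(165)) [ 0.608 -0.129  0.191] [83 55 44];(np.int64(340), np.int64(165)) [ 0.608 -0.146  0.192] [83 53 44];(np.int64(346), np.int64(165)) [ 0.607 -0.162  0.194] [80 53 42];(np.int64(352), np.
[... 12049 characters left out ...]
  0.178] [149 144 149];(np.int64(364), np.int64(182)) [ 0.563 -0.214  0.178] [160 156 159];(np.int64(370), np.int64(182)) [ 0.563 -0.231  0.179] [172 167 170];
(221, 160) 63 [0.669 0.2   0.058] [0.49035373 0.15366678 0.61362913] [0.292 0.093 0.008] [0.703 0.23  1.199]
(231, 189) 72 [0.561 0.163 0.104] [0.44202093 0.13618256 0.6134561 ] [0.292 0.093 0.008] [0.605 0.194 1.199]
(164, 226) 72 [0.449 0.366 0.088] [0.3810651  0.24306613 0.61378907] [0.292 0.093 0.008] [0.484 0.406 1.199]
(68, 98) 82 [0.861 0.696 0.093] [0.60761021 0.4213655  0.61333523] [0.292 0.093 0.008] [0.931 0.762 1.199]
(85, 87) 79 [0.911 0.663 0.066] [0.62249703 0.4016375  0.61339382] [0.292 0.093 0.008] [0.96  0.717 1.199]
```

View pics/z.png

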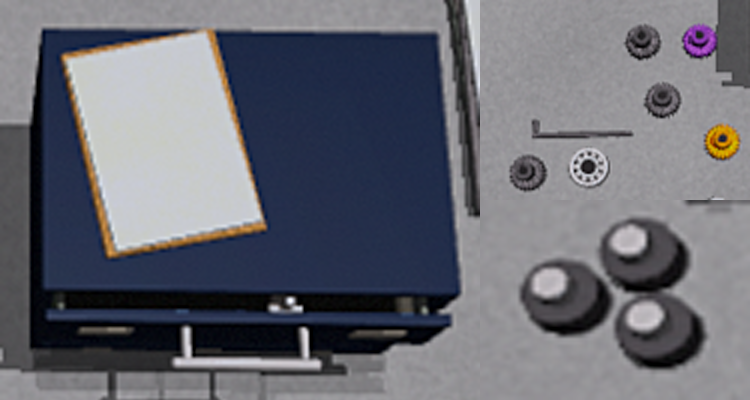

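Three dark gears are present. The three far-left items are capped feet, not gears. The drawer is about 13 mm out, with the handle at about (0.567, -0.166, 0.175) and its bar along y. I'll move over the handle next.

```bash
cat >> h.py <<'E'
def plan(p,yaw=0.):
    "normalised shift and turn from the present pose to TCP p with tool x at yaw (rad), pointing down"
    o=r.get_obs();A=R.from_rotvec(o["orientation"]);c,s=np.cos(yaw),np.sin(yaw)
    B=R.from_matrix(np.array([[c,s,0],[s,-c,0],[0,0,-1]]))
    sh=A.inv().apply(np.array(p)-o["tcp_pos"])/.25; t=(A.inv()*B).as_rotvec()/(np.pi/2)
    print("t%.1f"%o["clock"],"tcp",o["tcp_pos"].round(4),"F",o["contact_force"].round(1),"SHIFT",sh.round(3).tolist(),"TURN",t.round(3).tolist())
E
python3 - <<'E'
from h import *
d=np.load("top0.npy");P=cloud("top",d)
b=P[(P[...,0]<.576)&(P[...,0]>.55)&(P[...,2]>.17)&(P[...,2]<.19)&(P[...,1]<-.08)&(P[...,1]>-.25)]
print(len(b),b.mean(0).round(4),np.polyfit(b[:,1],b[:,0],1).round(4),b[:,1].min(),b[:,1].max())
plan([.567,-.166,.26],np.pi/2)
E
```

```text
202 [ 0.5666 -0.165   0.1797] [-0.0092  0.5651] -0.23674514974878486 -0.09660225466153764
t0.8 tcp [ 0.189  -0.648   0.2503] F [ 0.4 -0.1 -0.1] SHIFT [1.991, -1.428, -0.039] TURN [0.0, 0.0, -0.819]
```

servo_tool(
  commands=[
    [[0.5, -0.36, -0.04], [0, 0, -0.4]],
    [[1, -0.714, -0.04], [0, 0, -0.819]],
    [[1, -0.714, -0.04], [0, 0, -0.819]],
    [[1, -0.714, -0.04], [0, 0, -0.819]],
    [[1, -0.714, -0.04], [0, 0, -0.819]],
    [[1, -0.714, -0.04], [0, 0, -0.819]],
    [[1, -0.714, -0.04], [0, 0, -0.819]],
    [[1, -0.714, -0.04], [0, 0, -0.819]],
    [[1, -0.714, -0.04], [0, 0, -0.819]],
    [[1, -0.714, -0.04], [0, 0, -0.819]],
    [[1, -0.714, -0.04], [0, 0, -0.819]],
    [[1, -0.714, -0.04], [0, 0, -0.819]],
  ],
  claw=0.6,
)

```text
clock: 2.0
tcp_pos: [0.3789, -0.4068, 0.2603]
orientation: [2.224, 2.218, -0.0]
contact_force: [-0.4, -0.2, -0.1]
grip_width: 0.0342
gripper_force: 0.0
```

Run:
```python
from h import *
plan([.567,-.166,.26],np.pi/2); print(r.get_obs()["grip_width"])
```

```text
t2.0 tcp [ 0.3789 -0.4068  0.2603] F [-0.4 -0.2 -0.1] SHIFT [0.965, 0.75, 0.001] TURN [0.0, 0.0, -0.002]
0.03420801203956008
```

servo_tool(
  commands=[
    [[0.2, 0.16, 0], [0, 0, 0]],
    [[0.4, 0.31, 0], [0, 0, 0]],
    [[0.6, 0.47, 0], [0, 0, 0]],
    [[0.8, 0.62, 0], [0, 0, 0]],
    [[0.965, 0.75, 0], [0, 0, -0.002]],
    [[0.965, 0.75, 0], [0, 0, -0.002]],
    [[0.965, 0.75, 0], [0, 0, -0.002]],
    [[0.965, 0.75, 0], [0, 0, -0.002]],
    [[0.965, 0.75, 0], [0, 0, -0.002]],
  ],
  claw=0.65,
)

```text
clock: 2.9
tcp_pos: [0.5659, -0.167, 0.26]
orientation: [-2.221, -2.222, 0.002]
contact_force: [-0.1, -0.5, 0.4]
grip_width: 0.0301
gripper_force: 0.0
```

Run:
```python
from h import *
o=r.get_obs()
im,d=r.grab_frame("wrist");cv2.imwrite("pics/w1.png",im[...,::-1])
plan([.567,-.166,.172],np.pi/2)
m=r.camera_model("wrist");print({k:np.round(v,3).tolist() for k,v in m.items()},o["grip_width"])
```

```text
t3.0 tcp [ 0.5657 -0.1676  0.2601] F [ 0.5 -0.5  0. ] SHIFT [0.007, 0.006, 0.352] TURN [-0.001, 0.001, -0.0]
{'fx': 297.319, 'fy': 297.319, 'cx': 256.621, 'cy': 189.131, 'hand_eye': [[0.0, -0.965, -0.263, 0.066], [1.0, 0.0, -0.0, 0.0], [0.0, -0.263, 0.965, -0.123], [0.0, 0.0, 0.0, 1.0]]} 0.030065059020362397
```

View pics/w1.png

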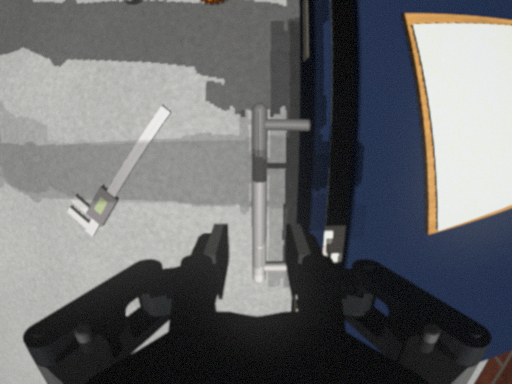

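The bar (column ~260) lies midway between the fingertips (columns 222 and 292). Descending to grip it.

servo_tool(
  commands=[
    [[0.007, 0.006, 0.1], [0, 0, 0]],
    [[0.007, 0.006, 0.2], [0, 0, 0]],
    [[0.007, 0.006, 0.28], [0, 0, 0]],
    [[0.007, 0.006, 0.35], [0, 0, 0]],
    [[0.007, 0.006, 0.35], [0, 0, 0]],
    [[0.007, 0.006, 0.35], [0, 0, 0]],
  ],
)

```text
clock: 3.55
tcp_pos: [0.5676, -0.1652, 0.1731]
orientation: [-2.221, -2.222, 0.001]
contact_force: [0.1, 0.0, 1.0]
grip_width: 0.03
gripper_force: 0.0
```

servo_tool(
  commands=[
    [[0, 0, 0], [0, 0, 0]],
    [[0, 0, 0], [0, 0, 0]],
    [[0, 0, 0], [0, 0, 0]],
    [[0, 0, 0], [0, 0, 0]],
    [[0, 0, 0], [0, 0, 0]],
    [[0, 0, 0], [0, 0, 0]],
  ],
  claw=1,
  squeeze=40,
)

```text
clock: 4.15
tcp_pos: [0.5686, -0.1645, 0.1741]
orientation: [2.218, 2.222, 0.0]
contact_force: [-2.6, -1.6, 6.9]
grip_width: 0.0098
gripper_force: 39.4
```

servo_tool(
  commands=[
    [[0, -0.06, 0], [0, 0, 0]],
    [[0, -0.12, 0], [0, 0, 0]],
    [[0, -0.18, 0], [0, 0, 0]],
    [[0, -0.24, 0], [0, 0, 0]],
    [[0, -0.3, 0], [0, 0, 0]],
    [[0, -0.36, 0], [0, 0, 0]],
    [[0, -0.42, 0], [0, 0, 0]],
    [[0, -0.48, 0], [0, 0, 0]],
    [[0, -0.53, 0], [0, 0, 0]],
    [[0, -0.57, 0], [0, 0, 0]],
    [[0, -0.59, 0], [0, 0, 0]],
    [[0, -0.6, 0], [0, 0, 0]],
    [[0, -0.61, 0], [0, 0, 0]],
    [[0, -0.62, 0], [0, 0, 0]],
    [[0, -0.63, 0], [0, 0, 0]],
  ],
)

```text
clock: 5.65
tcp_pos: [0.4123, -0.1644, 0.1741]
orientation: [2.216, 2.222, 0.003]
contact_force: [3.9, -1.0, 6.3]
grip_width: 0.0097
gripper_force: 41.5
```

servo_tool(
  commands=[
    [[0, -0.005, 0], [0, 0, 0]],
    [[0, -0.01, 0], [0, 0, 0]],
    [[0, -0.015, 0], [0, 0, 0]],
    [[0, -0.02, 0], [0, 0, 0]],
    [[0, -0.025, 0], [0, 0, 0]],
    [[0, -0.025, 0], [0, 0, 0]],
  ],
)

```text
clock: 6.25
tcp_pos: [0.4103, -0.1644, 0.1742]
orientation: [2.21, 2.219, 0.013]
contact_force: [18.0, -3.9, -12.5]
grip_width: 0.0094
gripper_force: 39.9
```

Stop felt at 18 N. Releasing and rising.

servo_tool(
  commands=[
    [[0, 0.015, 0], [0, 0, 0]],
    [[0, 0.015, 0], [0, 0, 0]],
    [[0, 0.015, 0], [0, 0, 0]],
    [[0, 0.015, 0], [0, 0, 0]],
    [[0, 0.015, -0.1], [0, 0, 0]],
    [[0, 0.015, -0.25], [0, 0, 0]],
    [[0, 0.015, -0.4], [0, 0, 0]],
    [[0, 0.015, -0.5], [0, 0, 0]],
    [[0.3, 0.1, -0.5], [0, 0, 0]],
    [[0.6, 0.1, -0.5], [0, 0, 0]],
    [[0.9, 0.1, -0.5], [0, 0, 0]],
    [[0.9, 0.1, -0.5], [0, 0, 0]],
  ],
  claw=0.65,
)

```text
clock: 7.45
tcp_pos: [0.4273, 0.0354, 0.2978]
orientation: [2.219, 2.223, -0.001]
contact_force: [1.5, 0.2, 0.5]
grip_width: 0.0302
gripper_force: 0.0
```

Run:
```python
from h import *
im,d=r.grab_frame("top");np.save("top1.npy",d)
P=cloud("top",d)
for t in("lane","end_block","divider_top","drawer_handle"):
    for e in r.mark_of("top",t)[:2]:
        u=e["uv"];dd=d[int(u[1]),int(u[0])];print(t,np.round(u),round(e["confidence"],2),np.round(world("top",u,dd),3))
cv2.imwrite("pics/t1.png",cv2.resize(im[140:250,260:430,::-1],(765,495),interpolation=2))
for c in range(280,420,20):
    print(c,[tuple((P[y,c]*1000).round().astype(int)) for y in range(166,214,6)])
```

```text
lane [341. 210.] 0.6 [ 0.49  -0.155  0.138]
end_block [401. 209.] 0.86 [ 0.494 -0.327  0.141]
divider_top [364. 206.] 0.6 [ 0.493 -0.207  0.189]
divider_top [331. 181.] 0.57 [ 0.571 -0.127  0.154]
drawer_handle [350. 236.] 0.76 [ 0.413 -0.168  0.18 ]
280 [(np.int64(628), np.int64(16), np.int64(111)), (np.int64(457), np.int64(53), np.int64(632)), (np.int64(445), np.int64(54), np.int64(643)), (np.int64(434), np.int64(54), np.int64(647)), (np.int64(424), np.int64(54), np.int64(648)), (np.int64(415), np.int64(54), np.int64(648)), (np.int64(403), np.int64(55), np.int64(660)), (np.int64(393), np.int64(56), np.int64(667))]
300 [(np.int64(471), np.int64(20), np.int64(619)), (np.int64(454), np.int64(23), np.int64(643)), (np.int64(444), np.int64(24), np.int64(647)), (np.int64(434), np.int64(24), np.int64(649)), (np.int64(425), np.int64(24), np.int64(649)), (np.int64(412), np.int64(26), np.int64(663)), (np.int64(402), np.int64(27), np.int64(668)), (np.int64(392), np.int64(28), np.int64(673))]
320 [(np.int64(617), np.int64(-97), np.int64(150)), (np.int64(597), np.int64(-95), np.int64(158)), (np.
[... 1126 characters left out ...]
(-268), np.int64(158)), (np.int64(584), np.int64(-270), np.int64(146)), (np.int64(563), np.int64(-266), np.int64(157)), (np.int64(551), np.int64(-272), np.int64(134)), (np.int64(532), np.int64(-270), np.int64(139)), (np.int64(515), np.int64(-270), np.int64(136)), (np.int64(498), np.int64(-268), np.int64(137))]
400 [(np.int64(625), np.int64(-336), np.int64(133)), (np.int64(606), np.int64(-334), np.int64(135)), (np.int64(587), np.int64(-332), np.int64(138)), (np.int64(571), np.int64(-333), np.int64(130)), (np.int64(552), np.int64(-330), np.int64(134)), (np.int64(532), np.int64(-325), np.int64(145)), (np.int64(516), np.int64(-327), np.int64(135)), (np.int64(498), np.int64(-325), np.int64(137))]
```

View pics/t1.png

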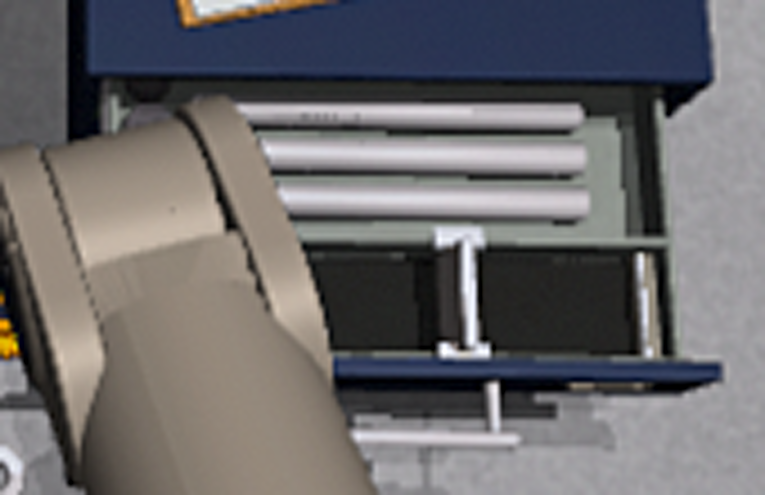

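The drawer is out and the lane is clear. The divider's top edge is near y=-0.207 and the white end block is at the far right. I'll go over the divider with tool x turned to world x.

servo_tool(
  commands=[
    [[-0.2, 0.1, 0], [0, 0, 0.09]],
    [[-0.4, 0.2, 0], [0, 0, 0.18]],
    [[-0.6, 0.27, 0], [0, 0, 0.27]],
    [[-0.8, 0.27, 0], [0, 0, 0.36]],
    [[-0.97, 0.27, 0], [0, 0, 0.45]],
    [[-0.97, 0.27, 0], [0, 0, 0.55]],
    [[-0.97, 0.27, 0], [0, 0, 0.64]],
    [[-0.97, 0.27, 0], [0, 0, 0.73]],
    [[-0.97, 0.27, 0], [0, 0, 0.82]],
    [[-0.97, 0.27, 0], [0, 0, 0.91]],
    [[-0.97, 0.27, 0], [0, 0, 1]],
    [[-0.97, 0.27, 0], [0, 0, 1]],
    [[-0.97, 0.27, 0], [0, 0, 1]],
  ],
)

```text
clock: 9.0
tcp_pos: [0.4955, -0.2098, 0.2976]
orientation: [3.141, 0.007, -0.001]
contact_force: [-0.4, 0.3, 1.2]
grip_width: 0.0301
gripper_force: 0.0
```

```bash
cat >> h.py <<'E'
def wworld(uv,z,o):
    "wrist pixel -> world point at height z"
    m=r.camera_model("wrist");H=np.array(m["hand_eye"])
    a=np.array([(uv[0]-m["cx"])/m["fx"],(uv[1]-m["cy"])/m["fy"]]);t=np.hypot(*a)
    d=np.array([*(a/max(t,1e-9)*np.sin(t)),np.cos(t)])
    A=R.from_rotvec(o["orientation"]);w=A.apply(H[:3,:3]@d);p=A.apply(H[:3,3])+o["tcp_pos"]
    return p+(z-p[2])/w[2]*w
E
python3 - <<'E'
from h import *
o=r.get_obs()
im,d=r.grab_frame("wrist");cv2.imwrite("pics/w2.png",im[...,::-1])
for t,z in(("lane",.135),("end_block",.135),("divider_top",.191)):
    for e in r.mark_of("wrist",t)[:2]: print(t,np.round(e["uv"]),round(e["confidence"],2),wworld(e["uv"],z,o).round(4))
plan([.495,-.207,.182])
E
```

```text
lane [212. 176.] 0.94 [ 0.4973 -0.1664  0.135 ]
lane [227.  72.] 0.58 [ 0.5987 -0.1819  0.135 ]
end_block [370. 177.] 0.87 [ 0.4982 -0.3276  0.135 ]
divider_top [251. 193.] 0.85 [ 0.4966 -0.2062  0.191 ]
t9.2 tcp [ 0.496  -0.2089  0.2978] F [ 0.3 -0.6  0.8] SHIFT [-0.004, -0.008, 0.463] TURN [0.0, 0.0, 0.002]
```

View pics/w2.png

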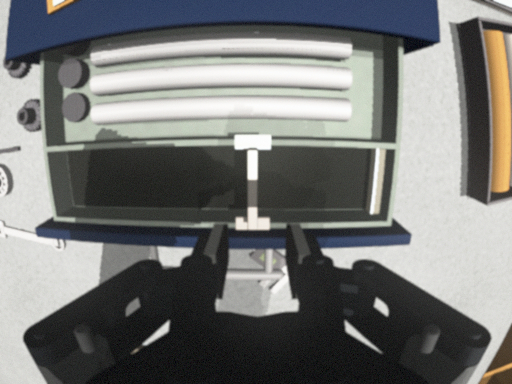

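Marks check out: lane centre is (0.497, -0.166), end face -0.3276 (161 mm away as expected), divider at -0.206 between the fingers (col 251). Pinching the divider now.

servo_tool(
  commands=[
    [[0, -0.01, 0.15], [0, 0, 0]],
    [[0, -0.01, 0.3], [0, 0, 0]],
    [[0, -0.01, 0.4], [0, 0, 0]],
    [[0, -0.01, 0.463], [0, 0, 0]],
    [[0, -0.01, 0.463], [0, 0, 0]],
    [[0, -0.01, 0.463], [0, 0, 0]],
  ],
)

```text
clock: 9.8
tcp_pos: [0.4964, -0.2061, 0.1824]
orientation: [-3.141, -0.005, -0.0]
contact_force: [-0.2, -0.9, 0.5]
grip_width: 0.0303
gripper_force: 0.0
```

servo_tool(
  commands=[
    [[0, 0, 0], [0, 0, 0]],
    [[0, 0, 0], [0, 0, 0]],
    [[0, 0, 0], [0, 0, 0]],
    [[0, 0, 0], [0, 0, 0]],
    [[0, 0, 0], [0, 0, 0]],
  ],
  claw=1,
  squeeze=40,
)

```text
clock: 10.3
tcp_pos: [0.497, -0.2063, 0.1834]
orientation: [3.141, 0.004, 0.004]
contact_force: [-0.1, 0.2, 7.3]
grip_width: 0.0071
gripper_force: 41.8
```

servo_tool(
  commands=[
    [[0, -0.06, 0], [0, 0, 0]],
    [[0, -0.14, 0], [0, 0, 0]],
    [[0, -0.22, 0], [0, 0, 0]],
    [[0, -0.3, 0], [0, 0, 0]],
    [[0, -0.38, 0], [0, 0, 0]],
    [[0, -0.46, 0], [0, 0, 0]],
    [[0, -0.54, 0], [0, 0, 0]],
    [[0, -0.62, 0], [0, 0, 0]],
    [[0, -0.68, 0], [0, 0, 0]],
    [[0, -0.72, 0], [0, 0, 0]],
    [[0, -0.72, 0], [0, 0, 0]],
  ],
)

```text
clock: 11.4
tcp_pos: [0.4972, -0.0243, 0.1834]
orientation: [-3.141, -0.007, -0.006]
contact_force: [1.5, 2.8, 6.3]
grip_width: 0.0074
gripper_force: 42.0
```

servo_tool(
  commands=[
    [[0, 0, 0], [0, 0, 0]],
    [[0, 0, 0], [0, 0, 0]],
    [[0, 0, 0], [0, 0, 0]],
    [[0, 0, -0.1], [0, 0, 0]],
    [[0, 0, -0.3], [0, 0, 0]],
    [[0, 0, -0.46], [0, 0, 0]],
    [[0, 0, -0.46], [0, 0, 0]],
  ],
  claw=0.65,
)

```text
clock: 12.1
tcp_pos: [0.4986, -0.026, 0.3025]
orientation: [3.141, 0.003, 0.015]
contact_force: [0.2, 0.3, 0.8]
grip_width: 0.0298
gripper_force: 0.0
```

Run:
```python
from h import *
o=r.get_obs()
im,d=r.grab_frame("wrist");
for t,z in(("lane",.135),("end_block",.135),("divider_top",.191)):
    for e in r.mark_of("wrist",t)[:1]: print(t,np.round(e["uv"]),round(e["confidence"],2),wworld(e["uv"],z,o).round(4))
d=r.grab_frame("top")[1];P=cloud("top",d)
for g in [(221,160),(231,189),(164,226)]:
    w=P[g[1]-15:g[1]+16,g[0]-15:g[0]+16].reshape(-1,3)
    h=w[(w[:,2]>.03)&(w[:,2]<.06)]; print(g,len(h),np.median(h,0).round(4),((h.min(0)+h.max(0))/2).round(4))
for e in r.mark_of("top","gear_1"): print(np.round(e["uv"]),round(e["confidence"],2),world("top",e["uv"],z=0).round(3))
plan([.66,.2,.30])
```

```text
lane [387. 178.] 0.64 [ 0.5001 -0.1667  0.135 ]
end_block [492. 183.] 0.56 [ 0.4963 -0.3298  0.135 ]
divider_top [256. 195.] 0.65 [ 0.4972 -0.0263  0.191 ]
(221, 160) 60 [0.675  0.2016 0.0392] [0.6764 0.2017 0.0378]
(231, 189) 64 [0.5774 0.1665 0.0403] [0.578  0.1665 0.0382]
(164, 226) 68 [0.4546 0.3773 0.0397] [0.456  0.3786 0.0384]
[229. 191.] 0.79 [0.576 0.174 0.   ]
[252. 162.] 0.78 [0.674 0.1   0.   ]
[218. 162.] 0.63 [0.674 0.215 0.   ]
[165. 225.] 0.59 [0.459 0.378 0.   ]
[261. 210.] 0.52 [0.514 0.071 0.   ]
t12.4 tcp [ 0.4948 -0.0262  0.2955] F [ 0.  -0.3  0.7] SHIFT [0.663, -0.903, -0.02] TURN [-0.0, 0.002, 0.002]
```

Divider is parked at y≈-0.026, leaving plenty of room. Next is gear B at (0.577, 0.167).

servo_tool(
  commands=[
    [[0.08, -0.19, 0], [0, 0, 0]],
    [[0.16, -0.38, 0], [0, 0, 0]],
    [[0.24, -0.57, 0.1], [0, 0, 0]],
    [[0.33, -0.77, 0.3], [0, 0, 0]],
    [[0.33, -0.77, 0.5], [0, 0, 0]],
    [[0.33, -0.77, 0.56], [0, 0, 0]],
    [[0.33, -0.77, 0.56], [0, 0, 0]],
    [[0.33, -0.77, 0.56], [0, 0, 0]],
  ],
  claw=0.4,
)

```text
clock: 13.2
tcp_pos: [0.5771, 0.1663, 0.1563]
orientation: [3.141, 0.005, -0.004]
contact_force: [0.1, -0.1, 1.8]
grip_width: 0.0513
gripper_force: 0.0
```

```bash
cat >> h.py <<'E'
def gear(z0=0.,near=None,rad=.05,save=None):
    "hub centre from wrist depth: points z0+.03..z0+.05 near `near`"
    o=r.get_obs();im,d=r.grab_frame("wrist")
    if save: cv2.imwrite(save,im[...,::-1])
    m=r.camera_model("wrist");H=np.array(m["hand_eye"])
    v,u=np.mgrid[0:384,0:512];a=(u-m["cx"])/m["fx"];b=(v-m["cy"])/m["fy"];t=np.hypot(a,b)+1e-9
    k=np.where(t<1.4,np.tan(np.minimum(t,1.4))/t,0)
    P=np.stack([a*k*d,b*k*d,d],-1)@H[:3,:3].T+H[:3,3]
    P=R.from_rotvec(o["orientation"]).apply(P.reshape(-1,3))+o["tcp_pos"]
    ok=(d.ravel()>.02)&(P[:,2]>z0+.03)&(P[:,2]<z0+.05)&(np.hypot(*(P[:,:2]-near).T)<rad)
    h=P[ok]
    if len(h)<20: print("few",len(h));return
    (c,rr)=cv2.minEnclosingCircle(h[:,:2].astype(np.float32))
    print("hub n",len(h),"mean",h.mean(0).round(4),"circle",np.round(c,4),"r",round(rr,4))
E
python3 - <<'E'
from h import *
gear(0,[.577,.1665],save="pics/w3.png")
o=r.get_obs()
for e in r.mark_of("wrist","gear_1")[:4]: print(np.round(e["uv"]),round(e["confidence"],2),wworld(e["uv"],0,o).round(4))
plan([.577,.1665,.038])
E
```

```text
hub n 875 mean [0.5792 0.1677 0.0396] circle [0.5783 0.1677] r 0.0141
[215.  75.] 0.95 [0.6787 0.2044 0.    ]
[255. 178.] 0.79 [0.5794 0.1669 0.    ]
[344. 240.] 0.76 [0.5116 0.072  0.    ]
[317.  78.] 0.66 [0.6776 0.1085 0.    ]
t13.3 tcp [0.5788 0.1663 0.159 ] F [ 0.6 -0.3  0.2] SHIFT [-0.008, -0.001, 0.484] TURN [-0.0, -0.002, 0.001]
```

View pics/w3.png

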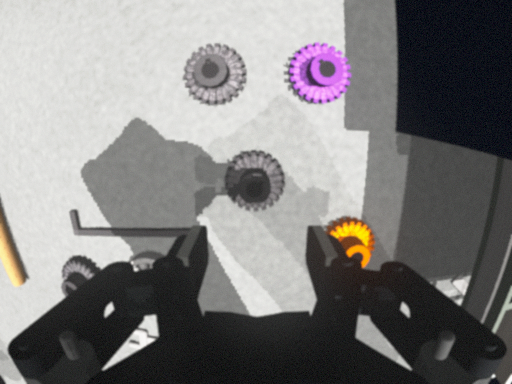

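The hub fits a circle of r=14.1 mm at (0.578, 0.168), as it should. Descending and gripping.

servo_tool(
  commands=[
    [[0, -0.005, 0.15], [0, 0, 0]],
    [[0, -0.005, 0.3], [0, 0, 0]],
    [[0, -0.005, 0.4], [0, 0, 0]],
    [[0, -0.005, 0.45], [0, 0, 0]],
    [[0, -0.005, 0.476], [0, 0, 0]],
    [[0, -0.005, 0.476], [0, 0, 0]],
  ],
)

```text
clock: 13.9
tcp_pos: [0.5786, 0.1679, 0.0391]
orientation: [-3.141, -0.003, -0.002]
contact_force: [-0.6, -0.3, 0.8]
grip_width: 0.0514
gripper_force: 0.0
```

servo_tool(
  commands=[
    [[0, 0, 0], [0, 0, 0]],
    [[0, 0, 0], [0, 0, 0]],
    [[0, 0, 0], [0, 0, 0]],
    [[0, 0, 0], [0, 0, 0]],
    [[0, 0, 0], [0, 0, 0]],
  ],
  claw=1,
  squeeze=50,
)

```text
clock: 14.4
tcp_pos: [0.5789, 0.1685, 0.0399]
orientation: [-3.141, -0.004, -0.004]
contact_force: [-1.2, -0.3, 7.2]
grip_width: 0.026
gripper_force: 48.9
```

servo_tool(
  commands=[
    [[0, 0, -0.15], [0, 0, 0]],
    [[0, 0, -0.35], [0, 0, 0]],
    [[0, 0, -0.55], [0, 0, 0]],
    [[0, 0, -0.75], [0, 0, 0]],
    [[0, 0, -0.95], [0, 0, 0]],
    [[0, 0, -1], [0, 0, 0]],
    [[0, 0, -1], [0, 0, 0]],
  ],
)

```text
clock: 15.1
tcp_pos: [0.5785, 0.1683, 0.2905]
orientation: [-3.141, -0.004, -0.007]
contact_force: [0.7, -0.1, -4.6]
grip_width: 0.0262
gripper_force: 50.8
```

Run:
```python
from h import *
plan([.497,-.293,.28])
```

```text
t15.1 tcp [0.5785 0.1683 0.2905] F [ 0.7 -0.1 -4.6] SHIFT [-0.331, 1.844, 0.039] TURN [-0.001, -0.003, 0.002]
```

servo_tool(
  commands=[
    [[-0.05, 0.15, 0], [0, 0, 0]],
    [[-0.1, 0.35, 0], [0, 0, 0]],
    [[-0.15, 0.55, 0], [0, 0, 0]],
    [[-0.25, 0.75, 0], [0, 0, 0]],
    [[-0.33, 0.95, 0], [0, 0, 0]],
    [[-0.33, 0.95, 0], [0, 0, 0]],
  ],
)

```text
clock: 15.7
tcp_pos: [0.4914, -0.0764, 0.2848]
orientation: [3.139, -0.009, -0.011]
contact_force: [0.1, 0.7, -3.9]
grip_width: 0.026
gripper_force: 50.7
```

servo_tool(
  commands=[
    [[0, 0.18, 0], [0, 0, 0]],
    [[0, 0.36, 0], [0, 0, 0]],
    [[0, 0.54, 0], [0, 0, 0]],
    [[0, 0.7, 0], [0, 0, 0]],
    [[0, 0.82, 0], [0, 0, 0]],
    [[0, 0.89, 0], [0, 0, 0]],
    [[0, 0.89, 0], [0, 0, 0]],
    [[0, 0.89, 0], [0, 0, 0]],
  ],
)

```text
clock: 16.5
tcp_pos: [0.4962, -0.2907, 0.2866]
orientation: [-3.139, -0.006, 0.003]
contact_force: [-0.8, 0.6, -3.6]
grip_width: 0.0265
gripper_force: 50.8
```

Run:
```python
from h import *
plan([.497,-.293,.177])
```

```text
t16.5 tcp [ 0.4962 -0.2907  0.2866] F [-0.8  0.6 -3.6] SHIFT [0.004, 0.01, 0.438] TURN [-0.001, 0.001, 0.002]
```

servo_tool(
  commands=[
    [[0.003, 0.01, 0.12], [0, 0, 0]],
    [[0.003, 0.01, 0.24], [0, 0, 0]],
    [[0.003, 0.01, 0.34], [0, 0, 0]],
    [[0.003, 0.01, 0.4], [0, 0, 0]],
    [[0.003, 0.01, 0.43], [0, 0, 0]],
    [[0.003, 0.01, 0.438], [0, 0, 0]],
    [[0.003, 0.01, 0.438], [0, 0, 0]],
  ],
)

```text
clock: 17.2
tcp_pos: [0.4979, -0.2946, 0.1793]
orientation: [3.141, 0.005, 0.002]
contact_force: [1.4, -0.6, -3.6]
grip_width: 0.0262
gripper_force: 50.9
```

servo_tool(
  commands=[
    [[0, 0, 0.005], [0, 0, 0]],
    [[0, 0, 0.01], [0, 0, 0]],
    [[0, 0, 0.015], [0, 0, 0]],
    [[0, 0, 0.015], [0, 0, 0]],
  ],
)

```text
clock: 17.6
tcp_pos: [0.4973, -0.2949, 0.175]
orientation: [3.141, 0.004, 0.001]
contact_force: [-0.9, -0.1, -3.7]
grip_width: 0.0263
gripper_force: 50.9
```

servo_tool(
  commands=[
    [[0, 0, 0], [0, 0, 0]],
    [[0, 0, 0], [0, 0, 0]],
    [[0, 0, 0], [0, 0, 0]],
    [[0, 0, -0.1], [0, 0, 0]],
    [[0, 0, -0.25], [0, 0, 0]],
    [[0, 0, -0.45], [0, 0, 0]],
    [[0, 0, -0.45], [0, 0, 0]],
  ],
  claw=0.55,
)

```text
clock: 18.3
tcp_pos: [0.5008, -0.2962, 0.2949]
orientation: [3.136, 0.004, 0.018]
contact_force: [1.0, -0.9, 0.5]
grip_width: 0.0383
gripper_force: 0.0
```

Run:
```python
from h import *
gear(.135,[.497,-.294])
d=r.grab_frame("top")[1];P=cloud("top",d)
for g in [(.676,.203),(.456,.378)]:
    k=(np.hypot(P[...,0]-g[0],P[...,1]-g[1])<.06)&(P[...,2]>.03)&(P[...,2]<.05);h=P[k];print(len(h),h.mean(0).round(4) if len(h) else 0)
plan([.677,.203,.28])
```

```text
hub n 2678 mean [ 0.4909 -0.3005  0.1729] circle [ 0.4975 -0.2946] r 0.05
63 [0.6751 0.202  0.0393]
70 [0.4555 0.3776 0.0396]
t18.4 tcp [ 0.498  -0.2951  0.2891] F [ 0.2  0.5 -0.7] SHIFT [0.721, -1.991, 0.035] TURN [0.001, -0.002, 0.002]
```

servo_tool(
  commands=[
    [[0, -0.2, 0], [0, 0, 0]],
    [[0.05, -0.4, 0], [0, 0, 0]],
    [[0.15, -0.6, 0], [0, 0, 0]],
    [[0.25, -0.8, 0], [0, 0, 0]],
    [[0.36, -1, 0], [0, 0, 0]],
    [[0.36, -1, 0], [0, 0, 0]],
  ],
  claw=0.4,
)

```text
clock: 19.0
tcp_pos: [0.5873, -0.0383, 0.286]
orientation: [-3.139, -0.015, 0.002]
contact_force: [-0.3, 0.5, 0.3]
grip_width: 0.0514
gripper_force: 0.0
```

servo_tool(
  commands=[
    [[0.07, -0.2, 0], [0, 0, 0]],
    [[0.14, -0.4, 0], [0, 0, 0]],
    [[0.21, -0.6, 0], [0, 0, 0]],
    [[0.28, -0.8, 0.1], [0, 0, 0]],
    [[0.36, -0.99, 0.25], [0, 0, 0]],
    [[0.36, -0.99, 0.45], [0, 0, 0]],
    [[0.36, -0.99, 0.52], [0, 0, 0]],
    [[0.36, -0.99, 0.52], [0, 0, 0]],
    [[0.36, -0.99, 0.52], [0, 0, 0]],
  ],
)

```text
clock: 19.9
tcp_pos: [0.6753, 0.2025, 0.1564]
orientation: [3.14, 0.004, -0.004]
contact_force: [-0.1, 0.1, 0.2]
grip_width: 0.0516
gripper_force: 0.0
```

Run:
```python
from h import *
gear(0,[.677,.203])
plan([.677,.203,.038])
```

```text
hub n 870 mean [0.678  0.2035 0.0397] circle [0.6769 0.2034] r 0.0141
t19.9 tcp [0.6765 0.2026 0.1585] F [0.3 0.1 1.2] SHIFT [0.001, -0.002, 0.482] TURN [-0.0, -0.001, 0.001]
```

servo_tool(
  commands=[
    [[0.003, -0.004, 0.15], [0, 0, 0]],
    [[0.003, -0.004, 0.3], [0, 0, 0]],
    [[0.003, -0.004, 0.4], [0, 0, 0]],
    [[0.003, -0.004, 0.45], [0, 0, 0]],
    [[0.003, -0.004, 0.476], [0, 0, 0]],
    [[0.003, -0.004, 0.476], [0, 0, 0]],
  ],
)

```text
clock: 20.55
tcp_pos: [0.6776, 0.2041, 0.0396]
orientation: [-3.141, -0.003, -0.003]
contact_force: [-0.1, -0.4, 0.6]
grip_width: 0.0511
gripper_force: 0.0
```

servo_tool(
  commands=[
    [[0, 0, 0], [0, 0, 0]],
    [[0, 0, 0], [0, 0, 0]],
    [[0, 0, 0], [0, 0, 0]],
    [[0, 0, 0], [0, 0, 0]],
    [[0, 0, 0], [0, 0, 0]],
  ],
  claw=1,
  squeeze=50,
)

```text
clock: 21.05
tcp_pos: [0.6779, 0.2045, 0.0405]
orientation: [-3.141, -0.004, -0.005]
contact_force: [-1.3, -1.7, 7.2]
grip_width: 0.0263
gripper_force: 49.3
```

servo_tool(
  commands=[
    [[0, 0, -0.15], [0, 0, 0]],
    [[0, 0, -0.35], [0, 0, 0]],
    [[0, 0, -0.55], [0, 0, 0]],
    [[0, 0, -0.75], [0, 0, 0]],
    [[0, 0, -0.95], [0, 0, 0]],
    [[0, 0, -1], [0, 0, 0]],
    [[0, 0, -1], [0, 0, 0]],
  ],
)

```text
clock: 21.75
tcp_pos: [0.6774, 0.2047, 0.291]
orientation: [-3.14, -0.004, -0.007]
contact_force: [-0.7, -1.0, -4.7]
grip_width: 0.0259
gripper_force: 50.5
```

Run:
```python
from h import *
plan([.497,-.232,.28])
```

```text
t21.8 tcp [0.6774 0.2047 0.291 ] F [-0.7 -1.  -4.7] SHIFT [-0.726, 1.745, 0.038] TURN [-0.001, -0.003, 0.002]
```

servo_tool(
  commands=[
    [[-0.12, 0.14, 0], [0, 0, 0]],
    [[-0.26, 0.3, 0], [0, 0, 0]],
    [[-0.4, 0.45, 0], [0, 0, 0]],
    [[-0.55, 0.6, 0], [0, 0, 0]],
    [[-0.65, 0.75, 0], [0, 0, 0]],
    [[-0.726, 0.9, 0], [0, 0, 0]],
    [[-0.726, 0.9, 0], [0, 0, 0]],
    [[-0.726, 0.9, 0], [0, 0, 0]],
  ],
)

```text
clock: 22.55
tcp_pos: [0.4939, -0.0227, 0.286]
orientation: [3.141, -0.001, -0.006]
contact_force: [-0.5, 0.4, -4.3]
grip_width: 0.0258
gripper_force: 50.6
```

servo_tool(
  commands=[
    [[0, 0.18, 0], [0, 0, 0]],
    [[0, 0.36, 0], [0, 0, 0]],
    [[0, 0.54, 0], [0, 0, 0]],
    [[0, 0.7, 0], [0, 0, 0]],
    [[0, 0.8, 0], [0, 0, 0]],
    [[0, 0.84, 0], [0, 0, 0]],
    [[0, 0.84, 0], [0, 0, 0]],
    [[0, 0.84, 0], [0, 0, 0]],
  ],
)

```text
clock: 23.35
tcp_pos: [0.4967, -0.2288, 0.2874]
orientation: [-3.14, -0.008, 0.002]
contact_force: [0.6, 0.7, -3.8]
grip_width: 0.0259
gripper_force: 50.7
```

Run:
```python
from h import *
plan([.497,-.233,.177])
```

```text
t23.4 tcp [ 0.4967 -0.2288  0.2874] F [ 0.6  0.7 -3.8] SHIFT [0.002, 0.017, 0.442] TURN [-0.001, 0.001, 0.003]
```

servo_tool(
  commands=[
    [[0.002, 0.013, 0.12], [0, 0, 0]],
    [[0.002, 0.013, 0.24], [0, 0, 0]],
    [[0.002, 0.013, 0.34], [0, 0, 0]],
    [[0.002, 0.013, 0.4], [0, 0, 0]],
    [[0.002, 0.013, 0.43], [0, 0, 0]],
    [[0.002, 0.013, 0.448], [0, 0, 0]],
    [[0.002, 0.013, 0.448], [0, 0, 0]],
    [[0.002, 0.013, 0.448], [0, 0, 0]],
  ],
)

```text
clock: 24.15
tcp_pos: [0.4975, -0.2343, 0.1772]
orientation: [3.141, 0.005, 0.002]
contact_force: [0.1, 0.2, -2.9]
grip_width: 0.0262
gripper_force: 50.8
```

servo_tool(
  commands=[
    [[0, 0, 0.006], [0, 0, 0]],
    [[0, 0, 0.006], [0, 0, 0]],
    [[0, 0, 0.006], [0, 0, 0]],
  ],
)

```text
clock: 24.45
tcp_pos: [0.4973, -0.2347, 0.1755]
orientation: [3.141, 0.004, 0.002]
contact_force: [0.4, -0.6, -0.3]
grip_width: 0.0263
gripper_force: 51.1
```

servo_tool(
  commands=[
    [[0, 0, 0], [0, 0, 0]],
    [[0, 0, 0], [0, 0, 0]],
    [[0, 0, 0], [0, 0, 0]],
    [[0, 0, -0.1], [0, 0, 0]],
    [[0, 0, -0.25], [0, 0, 0]],
    [[0, 0, -0.45], [0, 0, 0]],
    [[0, 0, -0.45], [0, 0, 0]],
  ],
  claw=0.55,
)

```text
clock: 25.15
tcp_pos: [0.5003, -0.2356, 0.2944]
orientation: [3.137, 0.004, 0.018]
contact_force: [0.7, -0.2, 0.3]
grip_width: 0.0381
gripper_force: 0.0
```

Run:
```python
from h import *
d=r.grab_frame("top")[1];P=cloud("top",d)
for g in [(.456,.378)]:
    k=(np.hypot(P[...,0]-g[0],P[...,1]-g[1])<.06)&(P[...,2]>.03)&(P[...,2]<.05);h=P[k];print(len(h),h.mean(0).round(4) if len(h) else 0)
plan([.457,.379,.28])
```

```text
69 [0.4557 0.3777 0.0394]
t25.2 tcp [ 0.4988 -0.2352  0.2911] F [ 0.9 -0.3 -0.2] SHIFT [-0.162, -2.457, 0.036] TURN [0.002, -0.005, 0.002]
```

servo_tool(
  commands=[
    [[0, -0.2, 0], [0, 0, 0]],
    [[0, -0.4, 0], [0, 0, 0]],
    [[0, -0.6, 0], [0, 0, 0]],
    [[0, -0.8, 0], [0, 0, 0]],
    [[0, -1, 0], [0, 0, 0]],
  ],
  claw=0.4,
)

```text
clock: 25.7
tcp_pos: [0.4952, 0.0172, 0.2863]
orientation: [3.141, 0.004, -0.002]
contact_force: [1.1, 0.1, -0.5]
grip_width: 0.0511
gripper_force: 0.0
```

servo_tool(
  commands=[
    [[0, -0.2, 0], [0, 0, 0]],
    [[0, -0.4, 0], [0, 0, 0]],
    [[0, -0.6, 0], [0, 0, 0]],
    [[0, -0.8, 0], [0, 0, 0]],
    [[0, -1, 0], [0, 0, 0]],
    [[0, -1, 0], [0, 0, 0]],
  ],
)

```text
clock: 26.3
tcp_pos: [0.4925, 0.2735, 0.2865]
orientation: [-3.137, -0.021, 0.003]
contact_force: [0.0, 0.8, 0.3]
grip_width: 0.0512
gripper_force: 0.0
```

Run:
```python
from h import *
plan([.456,.379,.157])
```

```text
t26.3 tcp [0.4925 0.2735 0.2865] F [0.  0.8 0.3] SHIFT [-0.139, -0.421, 0.52] TURN [-0.003, 0.001, 0.009]
```

servo_tool(
  commands=[
    [[-0.08, -0.2, 0], [0, 0, 0]],
    [[-0.14, -0.42, 0.1], [0, 0, 0]],
    [[-0.14, -0.42, 0.3], [0, 0, 0]],
    [[-0.14, -0.42, 0.45], [0, 0, 0]],
    [[-0.14, -0.42, 0.52], [0, 0, 0]],
    [[-0.14, -0.42, 0.52], [0, 0, 0]],
    [[-0.14, -0.42, 0.52], [0, 0, 0]],
  ],
)

```text
clock: 27.0
tcp_pos: [0.4602, 0.37, 0.1572]
orientation: [3.141, 0.004, -0.001]
contact_force: [1.3, -0.2, -0.0]
grip_width: 0.0512
gripper_force: 0.0
```

Run:
```python
from h import *
gear(0,[.456,.378],save="pics/w4.png")
plan([.456,.379,.038])
```

```text
hub n 857 mean [0.4572 0.3793 0.0396] circle [0.4561 0.3794] r 0.0141
t27.1 tcp [0.4608 0.3706 0.1582] F [0.1 0.6 0.3] SHIFT [-0.02, -0.033, 0.481] TURN [-0.001, -0.001, 0.001]
```

View pics/w4.png

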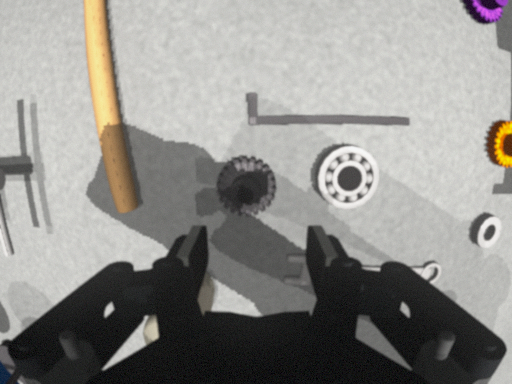

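The third hub is at (0.456, 0.379) with the bearing at px (348,176), clear of the fingers. The bottle shows behind the left knuckle, so I'll measure its clearance first.

Run:
```python
from h import *
P=cloud("top",np.load("top0.npy"));k=(P[...,2]>.02)&(P[...,2]<.16)&(abs(P[...,0]-.35)<.1)&(abs(P[...,1]-.45)<.07);q=P[k]
for lo,hi in((.02,.08),(.08,.12),(.12,.16)):
    h=q[(q[:,2]>lo)&(q[:,2]<hi)]; print(len(h),h.min(0).round(3) if len(h) else 0,h.max(0).round(3) if len(h) else 0)
```

```text
152 [0.31 0.38 0.02] [0.449 0.513 0.079]
223 [0.313 0.415 0.08 ] [0.364 0.464 0.119]
97 [0.325 0.431 0.12 ] [0.35  0.456 0.154]
```

The bottle ends at x=0.368 and the gripper body starts at 0.418, so it is clear.

servo_tool(
  commands=[
    [[-0.018, -0.036, 0.05], [0, 0, 0]],
    [[-0.018, -0.036, 0.2], [0, 0, 0]],
    [[-0.018, -0.036, 0.35], [0, 0, 0]],
    [[-0.018, -0.036, 0.43], [0, 0, 0]],
    [[-0.018, -0.036, 0.476], [0, 0, 0]],
    [[-0.018, -0.036, 0.476], [0, 0, 0]],
  ],
)

```text
clock: 27.65
tcp_pos: [0.4551, 0.3795, 0.0374]
orientation: [3.141, 0.005, -0.002]
contact_force: [0.0, -0.0, 0.3]
grip_width: 0.0513
gripper_force: 0.0
```

servo_tool(
  commands=[
    [[0, 0, 0], [0, 0, 0]],
    [[0, 0, 0], [0, 0, 0]],
    [[0, 0, 0], [0, 0, 0]],
    [[0, 0, 0], [0, 0, 0]],
    [[0, 0, 0], [0, 0, 0]],
  ],
  claw=1,
  squeeze=50,
)

```text
clock: 28.15
tcp_pos: [0.4565, 0.3803, 0.04]
orientation: [-3.14, -0.004, -0.004]
contact_force: [0.2, -0.6, 7.2]
grip_width: 0.0259
gripper_force: 49.7
```

servo_tool(
  commands=[
    [[0, 0, -0.15], [0, 0, 0]],
    [[0, 0, -0.35], [0, 0, 0]],
    [[0, 0, -0.55], [0, 0, 0]],
    [[0, 0, -0.75], [0, 0, 0]],
    [[0, 0, -0.95], [0, 0, 0]],
    [[0, 0, -1], [0, 0, 0]],
    [[0, 0, -1], [0, 0, 0]],
  ],
)

```text
clock: 28.85
tcp_pos: [0.4563, 0.38, 0.2906]
orientation: [-3.139, -0.004, -0.006]
contact_force: [0.2, 0.2, -3.8]
grip_width: 0.0259
gripper_force: 50.9
```

servo_tool(
  commands=[
    [[0.05, 0.15, 0], [0, 0, 0]],
    [[0.1, 0.35, 0], [0, 0, 0]],
    [[0.15, 0.55, 0], [0, 0, 0]],
    [[0.16, 0.75, 0], [0, 0, 0]],
    [[0.16, 0.9, 0], [0, 0, 0]],
    [[0.16, 1, 0], [0, 0, 0]],
    [[0.16, 1, 0], [0, 0, 0]],
  ],
)

```text
clock: 29.55
tcp_pos: [0.4952, 0.1234, 0.285]
orientation: [3.137, -0.008, -0.008]
contact_force: [0.1, 0.4, -4.2]
grip_width: 0.0262
gripper_force: 50.9
```

Run:
```python
from h import *
plan([.497,-.17,.28])
```

```text
t29.6 tcp [0.4952 0.1234 0.285 ] F [ 0.1  0.4 -4.2] SHIFT [0.013, 1.173, 0.025] TURN [0.003, 0.003, -0.003]
```

servo_tool(
  commands=[
    [[0, 0.2, 0], [0, 0, 0]],
    [[0, 0.4, 0], [0, 0, 0]],
    [[0, 0.6, 0], [0, 0, 0]],
    [[0, 0.8, 0], [0, 0, 0]],
    [[0, 0.95, 0], [0, 0, 0]],
    [[0, 1, 0], [0, 0, 0]],
    [[0, 1, 0], [0, 0, 0]],
  ],
)

```text
clock: 30.25
tcp_pos: [0.4957, -0.1222, 0.2861]
orientation: [-3.141, 0.002, 0.006]
contact_force: [-0.4, 0.6, -4.5]
grip_width: 0.0259
gripper_force: 51.0
```

Run:
```python
from h import *
plan([.497,-.171,.177])
```

```text
t30.2 tcp [ 0.4957 -0.1222  0.2861] F [-0.4  0.6 -4.5] SHIFT [0.007, 0.195, 0.436] TURN [-0.0, 0.002, -0.001]
```

servo_tool(
  commands=[
    [[0.004, 0.1, 0], [0, 0, 0]],
    [[0.004, 0.19, 0], [0, 0, 0]],
    [[0.004, 0.19, 0.05], [0, 0, 0]],
    [[0.004, 0.19, 0.2], [0, 0, 0]],
    [[0.004, 0.19, 0.32], [0, 0, 0]],
    [[0.004, 0.19, 0.4], [0, 0, 0]],
    [[0.004, 0.19, 0.43], [0, 0, 0]],
    [[0.004, 0.19, 0.44], [0, 0, 0]],
    [[0.004, 0.19, 0.44], [0, 0, 0]],
  ],
)

```text
clock: 31.15
tcp_pos: [0.4986, -0.167, 0.1786]
orientation: [-3.141, -0.006, -0.001]
contact_force: [-0.2, 0.3, -3.1]
grip_width: 0.0261
gripper_force: 51.0
```

servo_tool(
  commands=[
    [[-0.004, 0.008, 0.006], [0, 0, 0]],
    [[-0.004, 0.008, 0.011], [0, 0, 0]],
    [[-0.004, 0.008, 0.011], [0, 0, 0]],
    [[-0.004, 0.008, 0.011], [0, 0, 0]],
  ],
)

```text
clock: 31.55
tcp_pos: [0.4972, -0.1702, 0.1759]
orientation: [3.141, 0.004, 0.001]
contact_force: [-0.4, 0.4, -3.9]
grip_width: 0.0261
gripper_force: 51.0
```

servo_tool(
  commands=[
    [[0, 0, 0], [0, 0, 0]],
    [[0, 0, 0], [0, 0, 0]],
    [[0, 0, 0], [0, 0, 0]],
    [[0, 0, -0.1], [0, 0, 0]],
    [[0, 0, -0.25], [0, 0, 0]],
    [[0, 0, -0.45], [0, 0, 0]],
    [[0, 0, -0.45], [0, 0, 0]],
    [[0, -0.2, -0.45], [0, 0, 0]],
    [[0, -0.4, -0.45], [0, 0, 0]],
    [[0, -0.57, -0.45], [0, 0, 0]],
    [[0, -0.57, -0.45], [0, 0, 0]],
    [[0, -0.57, -0.45], [0, 0, 0]],
  ],
  claw=0.65,
)

```text
clock: 32.75
tcp_pos: [0.4968, -0.0266, 0.2881]
orientation: [3.141, 0.008, 0.001]
contact_force: [-0.5, 0.1, 0.9]
grip_width: 0.0299
gripper_force: 0.0
```

Run:
```python
from h import *
o=r.get_obs()
im,d=r.grab_frame("wrist");cv2.imwrite("pics/w5.png",im[...,::-1])
for t,z in(("lane",.135),("divider_top",.191),("gear_1",.135)):
    for e in r.mark_of("wrist",t)[:5]: print(t,np.round(e["uv"]),round(e["confidence"],2),wworld(e["uv"],z,o).round(4))
plan([.497,-.0263,.182])
```

```text
divider_top [254. 197.] 0.56 [ 0.4974 -0.0256  0.191 ]
gear_1 [483. 185.] 0.94 [ 0.4952 -0.2986  0.135 ]
gear_1 [444. 186.] 0.86 [ 0.4928 -0.2353  0.135 ]
gear_1 [188. 151.] 0.86 [0.526  0.0386 0.135 ]
gear_1 [393. 183.] 0.63 [ 0.4955 -0.1683  0.135 ]
gear_1 [161.  37.] 0.57 [0.638 0.064 0.135]
t33.0 tcp [ 0.4967 -0.0291  0.2879] F [-0.3  0.3  0.3] SHIFT [0.001, -0.011, 0.424] TURN [0.0, 0.0, -0.0]
```

View pics/w5.png

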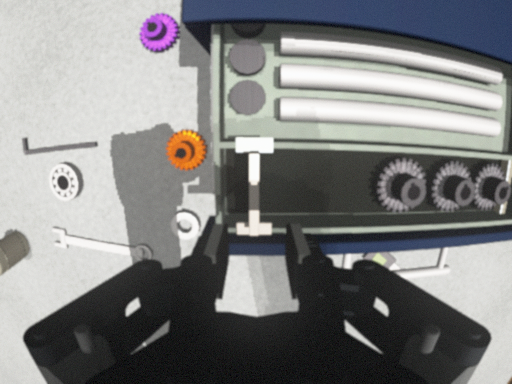

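All three gears sit flat in the lane (px 405, 455 and 492 on row ~185), and the divider at col 254 is between the fingers. I'll pinch it high so the fingertips stay above the hubs (z 0.175).

servo_tool(
  commands=[
    [[0.001, -0.008, 0.12], [0, 0, 0]],
    [[0.001, -0.008, 0.24], [0, 0, 0]],
    [[0.001, -0.008, 0.32], [0, 0, 0]],
    [[0.001, -0.008, 0.36], [0, 0, 0]],
    [[0.001, -0.008, 0.36], [0, 0, 0]],
    [[0.001, -0.008, 0.36], [0, 0, 0]],
  ],
)

```text
clock: 33.55
tcp_pos: [0.4976, -0.0259, 0.1988]
orientation: [3.142, 0.003, 0.002]
contact_force: [0.2, -0.8, 1.5]
grip_width: 0.03
gripper_force: 0.0
```

servo_tool(
  commands=[
    [[0, 0, 0], [0, 0, 0]],
    [[0, 0, 0], [0, 0, 0]],
    [[0, 0, 0], [0, 0, 0]],
    [[0, 0, 0], [0, 0, 0]],
    [[0, 0, 0], [0, 0, 0]],
  ],
  claw=1,
  squeeze=70,
)

```text
clock: 34.05
tcp_pos: [0.4979, -0.0255, 0.1994]
orientation: [3.141, 0.004, 0.004]
contact_force: [-0.9, 0.6, 5.7]
grip_width: 0.0054
gripper_force: 70.6
```

servo_tool(
  commands=[
    [[0, 0.03, 0], [0, 0, 0]],
    [[0, 0.06, 0], [0, 0, 0]],
    [[0, 0.09, 0], [0, 0, 0]],
    [[0, 0.12, 0], [0, 0, 0]],
    [[0, 0.15, 0], [0, 0, 0]],
    [[0, 0.18, 0], [0, 0, 0]],
    [[0, 0.21, 0], [0, 0, 0]],
    [[0, 0.24, 0], [0, 0, 0]],
    [[0, 0.27, 0], [0, 0, 0]],
    [[0, 0.3, 0], [0, 0, 0]],
    [[0, 0.33, 0], [0, 0, 0]],
    [[0, 0.36, 0], [0, 0, 0]],
    [[0, 0.38, 0], [0, 0, 0]],
    [[0, 0.4, 0], [0, 0, 0]],
    [[0, 0.42, 0], [0, 0, 0]],
    [[0, 0.44, 0], [0, 0, 0]],
    [[0, 0.46, 0], [0, 0, 0]],
    [[0, 0.47, 0], [0, 0, 0]],
    [[0, 0.48, 0], [0, 0, 0]],
  ],
)

```text
clock: 35.95
tcp_pos: [0.4979, -0.1439, 0.1994]
orientation: [-3.14, -0.006, -0.002]
contact_force: [-1.6, 5.7, 8.1]
grip_width: 0.0056
gripper_force: 70.9
```

servo_tool(
  commands=[
    [[0, 0.006, 0], [0, 0, 0]],
    [[0, 0.012, 0], [0, 0, 0]],
    [[0, 0.018, 0], [0, 0, 0]],
    [[0, 0.024, 0], [0, 0, 0]],
    [[0, 0.024, 0], [0, 0, 0]],
  ],
)

```text
clock: 36.45
tcp_pos: [0.498, -0.1491, 0.1994]
orientation: [-3.139, -0.006, -0.002]
contact_force: [-2.3, 5.6, 8.0]
grip_width: 0.006
gripper_force: 70.9
```

servo_tool(
  commands=[
    [[0, 0.006, 0], [0, 0, 0]],
    [[0, 0.012, 0], [0, 0, 0]],
    [[0, 0.018, 0], [0, 0, 0]],
    [[0, 0.024, 0], [0, 0, 0]],
    [[0, 0.024, 0], [0, 0, 0]],
  ],
)

```text
clock: 36.95
tcp_pos: [0.4982, -0.1541, 0.1994]
orientation: [-3.138, -0.008, -0.002]
contact_force: [-1.6, 9.7, 9.3]
grip_width: 0.0058
gripper_force: 71.0
```

servo_tool(
  commands=[
    [[0, 0.004, 0], [0, 0, 0]],
    [[0, 0.008, 0], [0, 0, 0]],
    [[0, 0.008, 0], [0, 0, 0]],
  ],
)

```text
clock: 37.25
tcp_pos: [0.4983, -0.1546, 0.1994]
orientation: [-3.136, -0.009, -0.002]
contact_force: [-2.6, 13.0, 9.3]
grip_width: 0.0058
gripper_force: 71.1
```

Closing up: force is rising while motion stalls at about -0.155, as predicted. Pressing somewhat more.

servo_tool(
  commands=[
    [[0, 0.004, 0], [0, 0, 0]],
    [[0, 0.008, 0], [0, 0, 0]],
    [[0, 0.012, 0], [0, 0, 0]],
    [[0, 0.012, 0], [0, 0, 0]],
    [[0, 0.012, 0], [0, 0, 0]],
  ],
)

```text
clock: 37.75
tcp_pos: [0.4986, -0.1549, 0.1994]
orientation: [-3.134, -0.013, -0.002]
contact_force: [-2.6, 19.3, 10.1]
grip_width: 0.0056
gripper_force: 71.2
```

Firmly closed at 19 N with no further motion. Releasing and checking.

servo_tool(
  commands=[
    [[0, -0.003, 0], [0, 0, 0]],
    [[0, -0.006, 0], [0, 0, 0]],
    [[0, -0.006, 0], [0, 0, 0]],
    [[0, -0.006, -0.1], [0, 0, 0]],
    [[0, -0.006, -0.25], [0, 0, 0]],
    [[0, -0.006, -0.4], [0, 0, 0]],
    [[0, -0.006, -0.4], [0, 0, 0]],
    [[0, -0.006, -0.4], [0, 0, 0]],
  ],
  claw=0.65,
)

```text
clock: 38.55
tcp_pos: [0.4975, -0.1618, 0.2988]
orientation: [3.14, 0.002, 0.003]
contact_force: [-0.4, -0.3, -1.7]
grip_width: 0.03
gripper_force: 0.0
```

Run:
```python
from h import *
o=r.get_obs()
im,d=r.grab_frame("wrist");cv2.imwrite("pics/w6.png",im[...,::-1])
for t,z in(("lane",.135),("divider_top",.191),("end_block",.135),("gear_1",.135)):
    for e in r.mark_of("wrist",t)[:4]: print(t,np.round(e["uv"]),round(e["confidence"],2),wworld(e["uv"],z,o).round(4))
plan([.385,-.166,.29],0)
```

```text
lane [261. 176.] 0.8 [ 0.4997 -0.1668  0.135 ]
divider_top [246. 193.] 0.68 [ 0.4982 -0.1542  0.191 ]
end_block [408. 181.] 0.63 [ 0.4953 -0.3275  0.135 ]
end_block [280. 177.] 0.63 [ 0.4988 -0.1863  0.135 ]
gear_1 [384. 181.] 0.94 [ 0.4952 -0.2975  0.135 ]
gear_1 [338. 179.] 0.73 [ 0.497  -0.2455  0.135 ]
gear_1 [286. 179.] 0.61 [ 0.4971 -0.1918  0.135 ]
gear_1 [84. 50.] 0.45 [0.6408 0.0221 0.135 ]
t38.8 tcp [ 0.4966 -0.1611  0.2968] F [-0.5 -0.8  0.5] SHIFT [-0.446, 0.019, 0.028] TURN [-0.0, 0.001, 0.002]
```

View pics/w6.png

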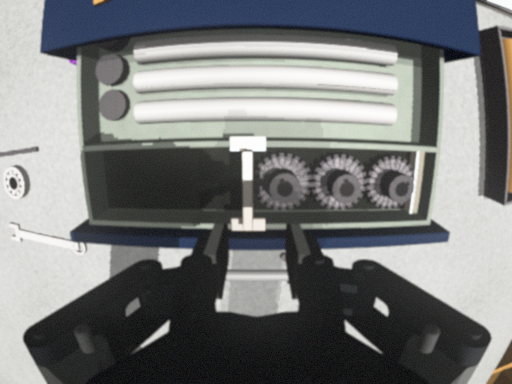

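The row is closed up between divider (col 247) and end block (col 418). I'll pinch the handle again and push the drawer home.

servo_tool(
  commands=[
    [[-0.1, 0.016, 0], [0, 0, -0.09]],
    [[-0.2, 0.016, 0], [0, 0, -0.18]],
    [[-0.3, 0.016, 0], [0, 0, -0.27]],
    [[-0.34, 0.016, 0], [0, 0, -0.36]],
    [[-0.34, 0.016, 0], [0, 0, -0.45]],
    [[-0.34, 0.016, 0], [0, 0, -0.55]],
    [[-0.34, 0.016, 0], [0, 0, -0.64]],
    [[-0.34, 0.016, 0], [0, 0, -0.73]],
    [[-0.34, 0.016, 0], [0, 0, -0.82]],
    [[-0.34, 0.016, 0], [0, 0, -0.91]],
    [[-0.34, 0.016, 0], [0, 0, -1]],
    [[-0.34, 0.016, 0], [0, 0, -1]],
    [[-0.34, 0.016, 0], [0, 0, -1]],
  ],
)

```text
clock: 40.1
tcp_pos: [0.4121, -0.1652, 0.2976]
orientation: [-2.222, -2.219, 0.0]
contact_force: [0.1, 0.8, 0.1]
grip_width: 0.0299
gripper_force: 0.0
```

Run:
```python
from h import *
o=r.get_obs()
d=r.grab_frame("wrist")[1]
for e in r.mark_of("wrist","drawer_handle")[:2]: print(np.round(e["uv"]),round(e["confidence"],2),wworld(e["uv"],.175,o).round(4))
plan([.4115,-.165,.173],np.pi/2)
```

```text
[258. 191.] 0.94 [ 0.4131 -0.1679  0.175 ]
[362. 184.] 0.54 [ 0.5065 -0.1613  0.175 ]
t40.2 tcp [ 0.4122 -0.1652  0.2978] F [ 0.6 -0.4 -0.1] SHIFT [0.001, -0.003, 0.499] TURN [-0.0, -0.0, -0.0]
```

servo_tool(
  commands=[
    [[0, 0, 0.15], [0, 0, 0]],
    [[0, 0, 0.3], [0, 0, 0]],
    [[0, 0, 0.42], [0, 0, 0]],
    [[0, 0, 0.47], [0, 0, 0]],
    [[0, 0, 0.496], [0, 0, 0]],
    [[0, 0, 0.496], [0, 0, 0]],
  ],
)

```text
clock: 40.8
tcp_pos: [0.4126, -0.1652, 0.1742]
orientation: [-2.219, -2.224, -0.0]
contact_force: [-0.5, 0.5, 1.1]
grip_width: 0.0301
gripper_force: 0.0
```

servo_tool(
  commands=[
    [[0, 0, 0], [0, 0, 0]],
    [[0, 0, 0], [0, 0, 0]],
    [[0, 0, 0], [0, 0, 0]],
    [[0, 0, 0], [0, 0, 0]],
    [[0, 0, 0], [0, 0, 0]],
  ],
  claw=1,
  squeeze=40,
)

```text
clock: 41.3
tcp_pos: [0.4129, -0.1655, 0.1752]
orientation: [2.218, 2.223, 0.001]
contact_force: [-2.4, 0.9, 6.1]
grip_width: 0.0095
gripper_force: 39.3
```

servo_tool(
  commands=[
    [[0, 0.02, 0], [0, 0, 0]],
    [[0, 0.05, 0], [0, 0, 0]],
    [[0, 0.09, 0], [0, 0, 0]],
    [[0, 0.13, 0], [0, 0, 0]],
    [[0, 0.17, 0], [0, 0, 0]],
    [[0, 0.21, 0], [0, 0, 0]],
    [[0, 0.25, 0], [0, 0, 0]],
    [[0, 0.29, 0], [0, 0, 0]],
    [[0, 0.33, 0], [0, 0, 0]],
    [[0, 0.37, 0], [0, 0, 0]],
    [[0, 0.41, 0], [0, 0, 0]],
    [[0, 0.45, 0], [0, 0, 0]],
    [[0, 0.49, 0], [0, 0, 0]],
    [[0, 0.53, 0], [0, 0, 0]],
    [[0, 0.57, 0], [0, 0, 0]],
    [[0, 0.6, 0], [0, 0, 0]],
    [[0, 0.62, 0], [0, 0, 0]],
    [[0, 0.64, 0], [0, 0, 0]],
    [[0, 0.65, 0], [0, 0, 0]],
    [[0, 0.66, 0], [0, 0, 0]],
  ],
)

```text
clock: 43.3
tcp_pos: [0.5779, -0.1656, 0.1753]
orientation: [2.218, 2.222, 0.0]
contact_force: [-2.3, -1.3, 6.8]
grip_width: 0.0097
gripper_force: 39.6
```

servo_tool(
  commands=[
    [[0, 0.006, 0], [0, 0, 0]],
    [[0, 0.012, 0], [0, 0, 0]],
    [[0, 0.018, 0], [0, 0, 0]],
    [[0, 0.024, 0], [0, 0, 0]],
    [[0, 0.024, 0], [0, 0, 0]],
  ],
)

```text
clock: 43.8
tcp_pos: [0.5806, -0.1656, 0.1752]
orientation: [-2.218, -2.221, 0.008]
contact_force: [-13.1, -0.5, 15.8]
grip_width: 0.0096
gripper_force: 40.6
```

servo_tool(
  commands=[
    [[0, 0.004, 0], [0, 0, 0]],
    [[0, 0.008, 0], [0, 0, 0]],
    [[0, 0.012, 0], [0, 0, 0]],
    [[0, 0.012, 0], [0, 0, 0]],
  ],
)

```text
clock: 44.2
tcp_pos: [0.5807, -0.1656, 0.1751]
orientation: [-2.215, -2.217, 0.015]
contact_force: [-23.6, 1.1, 24.8]
grip_width: 0.0091
gripper_force: 41.6
```

The drawer is home: it travelled 0.170 m and resists at 24 N. Relaxing, releasing and rising.

servo_tool(
  commands=[
    [[0, -0.012, 0], [0, 0, 0]],
    [[0, -0.02, 0], [0, 0, 0]],
    [[0, -0.02, 0], [0, 0, 0]],
  ],
)

```text
clock: 44.5
tcp_pos: [0.5806, -0.1656, 0.1753]
orientation: [2.219, 2.223, -0.002]
contact_force: [-5.6, -0.8, 9.7]
grip_width: 0.0095
gripper_force: 40.1
```

servo_tool(
  commands=[
    [[0, 0, 0], [0, 0, 0]],
    [[0, 0, 0], [0, 0, 0]],
    [[0, 0, 0], [0, 0, 0]],
    [[0, 0, 0], [0, 0, 0]],
    [[0, 0, -0.1], [0, 0, 0]],
    [[0, 0, -0.25], [0, 0, 0]],
    [[0, 0, -0.4], [0, 0, 0]],
    [[0, 0, -0.4], [0, 0, 0]],
    [[0, -0.15, -0.4], [0, 0, 0]],
    [[0, -0.3, -0.4], [0, 0, 0]],
    [[0, -0.3, -0.4], [0, 0, 0]],
  ],
  claw=0.65,
)

```text
clock: 45.6
tcp_pos: [0.502, -0.1655, 0.2731]
orientation: [-2.219, -2.221, 0.005]
contact_force: [-0.3, -0.8, -0.5]
grip_width: 0.03
gripper_force: 0.0
```

Run:
```python
from h import *
o=r.get_obs();im,d=r.grab_frame("wrist");cv2.imwrite("pics/w7.png",im[...,::-1])
for e in r.mark_of("wrist","drawer_handle")[:1]: print(np.round(e["uv"]),wworld(e["uv"],.175,o).round(4))
print(o["contact_force"],o["clock"])
```

```text
[354. 196.] [ 0.5807 -0.166   0.175 ]
[-0.32995021 -0.81027511 -0.46734563] 45.6
```

View pics/w7.png

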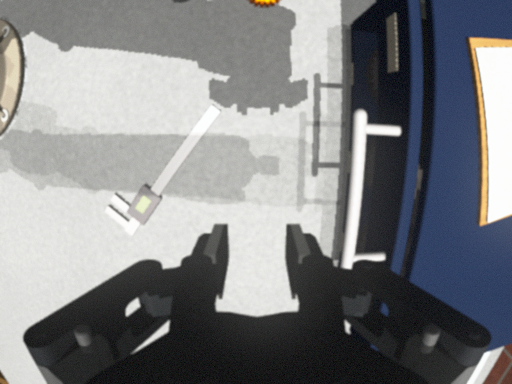

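The drawer is shut flush with the handle at x=0.581, and the arm is clear. Handing in.

```bash
python3 -c "
from bench import r
print(r.hand_in())"
```

```text
the job is handed in; nothing more can be done
None
```

The job is handed in: all three dark gears are in the front lane, pressed against the end block by the divider (19 N felt), and the drawer is fully home. The judge's result was not shown.

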